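# Snap the open labelling pen into its cap and keep it pressed home

### The arm

A 6-joint arm with a two-finger parallel gripper is mounted at the origin on a cart in front of the work surface, level with it; the furniture and walls round the work are solid. World frame = base frame: x ahead of the robot, y to its left, z up, the work surface at z = 0. Lengths are in m, angles in rad, forces in N, time in s.
With the tool pointing down it reaches from about 0.3 to 0.95 m from the base axis. Payload 3.1 kg.
Tool frame: the origin (TCP) lies between the finger pads; the fingertips stand 22 mm ahead of it and the grasp point (between the pads) lies 3 mm ahead of it (nose_length is the distance from the TCP to the fingertips, in m); z points along the fingers, y is the line along which they close (so a half turn about z gives the same grasp; the last joint's range is limited). The gripper opens to 85 mm and grips with 20 to 120 N. Pads are 22 mm wide; open, the fingers measure 114 mm over their backs; the gripper's body (76 mm by 85 mm) begins 54 mm behind the grasp point. The pads swing forward as they close: fully open they stand 13 mm farther back than shut.
Start: joints at [1.089, 0.308, 1.634, -0, 1.2, -0.07], TCP at [0.25, 0.573, 0.253] pointing down, gripper open.
Joint ranges: [-3.06, 3.06], [-0.79, 1.96], [0.05, 2.63], [-1.19, 4.34], [0.05, 2.64], [-2.94, 2.94]. Speed limits (rad/s): [2.79, 2.79, 3.14, 3.14, 3.14, 3.14].

### API

Orientations are given as a unit quaternion [w, x, y, z].
In Python, from workcell import get_state, grab_frame, close_job, nose_length gives the robot as it stands. The module is installed in compiled form; this text tells all that it offers.
- The arm moves only by the tool move_arm, never from a script. Its argument "series" is a list that holds one entry, the list of rows, each a list of 7 numbers: the shift along the world's x, y, z in m, then the turn, a rotation vector about the world's x, y, z in degrees, then the gripper's target within -1 to 1 (fully open at 1, half-way at 0, shut at -1). In form: [[[tx, ty, tz, wx, wy, wz, jaw], ...]]. A call has 1 to 12 rows; each row is the pose to reach, as a shift and turn from the pose commanded when the call began; what a row does not reach only later rows make up. A row lasts 1/12 s, in which the tool goes at most 41.7 mm and 7.16 degrees, less where a joint would pass 70% of its speed; a pose out of reach is approached as far as the arm can. A call with a gripper value outside its range is refused whole. The fingers move at their own pace and stop on an object; "squeeze" is the grip in N (left out, the last holds). Time passes only in rows, so rows that repeat a pose let the fingers close. It gives the time, the measured TCP pose, the force, the opening and the grip force at its end, in the units of the state.
- get_state(): the state, without advancing time (a new reading comes with each control period).
- grab_frame(name): name is "scene" or "top" or "wrist"; returns a dict with "image" (420x560x3 uint8, red, green, blue), "depth" (420x560 float32, m along the optical axis (not along the pixel's ray), 0 where there is no reading), "vertical_fov" (degrees; the focal length in pixels is half the picture's height over the tangent of half this angle, whatever the lens; pixels are square), "cx", "cy" (the principal point, pixels), "k1" (the pictures are not rectified: a ray, as slopes to the right and down, at radius r is drawn at 1 + k1 r^2 times it, then the intrinsics apply), "rvec" (rotation vector, rad) and "tvec" (3), from world to camera coordinates, as OpenCV has them. Camera axes: x right, y down, z forward; pixel columns grow to the right and rows downward; lengths in m; the calibration is good to about 2 mm. A picture is of the moment at which its call begins.
- close_job(): hands the job in; it is judged then, once.
The state is a dict: "time_s": time; "qpos": joint angles; "qvel": joint speeds; "tau": joint torques, N m; "ee_pos": TCP position; "orientation": TCP orientation; "ft_force": force on the tool from outside, world axes, zero at the start; "moment": the same for the moment, N m; "finger_gap": finger opening in m; "grasp_force": force on a finger pad.
Only numpy, scipy, OpenCV 4.12 (cv2) and the standard library are available. Lean on these libraries where they do the work, as an engineer would, in place of code of your own. Each camera call takes 0.05 s, during which the arm holds its last target. There are 200 camera calls.

### The job

The red pen for labelling jars was put back in its pot uncapped: pull it up out of the pot and press it, nose down, straight into the red cap that stands mouth up on the little steel-footed stand until it clicks in. Keep pressing after the click until the pen is fully home, with the sprung seal pad inside the cap squeezed down under its nose, and finish like that: still gripping the pen and pushing it down. Leave the blue pen in the pot, and do not knock over or push away the jars, shakers and glass.

Things in the scene. Friction and masses are not known exactly. Their poses are not given: they have to be found in the camera images.
- red_pen_center (a point): Centre of the red pen (loose, about 35 g), 80 mm from nose tip and from black rear end; z axis along the pen from nose to rear, up as it stands in the pot. Round barrel 18 mm in diameter, 160 mm long, red, white band at the middle. In the pot the upper 85 mm stand out; grip it 100 to 150 mm from the tip. It slides out freely.
- red_pen_nose (a point): Tip of the red pen's nose, on its axis, 80 mm below the centre as it stands (hidden in the pot, 10 mm above the worktop); axes as for the centre. The grey nose is 6 mm wide at the tip, widens to a 16 mm snap ridge 18 mm from the tip, then has a 10 mm wide groove 23 to 31 mm from it; the full barrel begins 35 mm from it.
- pot: Pen pot, fixed: white stoneware block with two blue bands, 66 mm (its x) by 116 mm (its y), 85 mm high; origin at the centre of its underside. Two upright round holes, 19.6 mm wide and 75 mm deep, at y = -30 and +30 mm: the red pen stands in one, the blue in the other. Fingers closing along the pot's x axis clear the other pen.
- blue_pen_center (a point): Centre of the blue pen (loose), 60 mm from either end: like the red one but only 120 mm long, so its top stands 130 mm above the worktop, 45 mm out of the pot. It stays in the pot.
- cap_mouth (a point): Centre of the red snap cap's mouth, 71 mm above the worktop; z up along the bore. Upright open tube, 31 mm outside, on a round dark steel foot 90 mm wide, fixed. The mouth is a funnel 34 mm wide, narrowing over 12 mm to a 21 mm bore. Sprung clips 27 mm below it resist the pen's ridge: push rises to about 9 N, then drops (click) with the nose tip 46 mm below the mouth.
- cap_floor (a point): Where the top of the seal pad inside the cap rests, on the bore's axis, 50 mm below the mouth, 21 mm above the worktop; z up. 4 mm after the click the nose tip meets the pad here and pushes it down.
- cap_pad (a joint): How far the sprung seal pad in the cap is pushed down (m): 0 at rest, 0.006 at its stop; spring 1.5 N per mm. If the pen is let go after the click, the clips hold it with the pad only 1.5 mm down; pushing keeps it deeper.
Not all that is in view belongs to the job. Leave any green or orange look-alike of the part that bears cap_mouth alone.

How it is judged:
On the way, in this order (a step that is already met when the one before it is completed fails the run):
1. the red pen is drawn right out of the pot, its nose above the pot's rim, in the fingers (z of red_pen_nose in the frame of pot above 0.088 m and contact force between the fingers and red_pen above 2 N), for 0.1 s.
2. the red pen has clicked into the cap, its nose down on the seal pad (z of red_pen_nose in the frame of cap_floor below 0.0005 m and horizontal distance between red_pen_nose and cap_floor below 0.004 m and angle between red_pen_center's own z axis and vertical below 0.12 rad), for 0.1 s.
At the end, for the whole second after the job is handed in: The red pen stands in the cap past the click (nose tip at or below the pad's rest height, within 4 mm of the bore's axis, pen within 7 degrees of upright), is still gripped (more than 2 N), at rest, and is pushed down so that the seal pad stays more than 3 mm down (half its travel) (all of step 2 and value of joint cap_pad above 0.003 m and contact force between the fingers and red_pen above 2 N and linear speed of red_pen below 0.02 m/s); the arm keeps its last pose, push and grip.
It fails at once if the blue pen is pulled out or shoved by more than 30 mm (distance of blue_pen_center from where it was at the start of the episode above 0.03 m).
It fails at once if a jar, shaker or the glass is moved by more than 30 mm or knocked over (distance of any of spice_cumin, spice_mint, spice_pepper, salt_shaker, pepper_shaker, tea_glass_2 from where it was at the start of the episode above 0.03 m or angle between any of spice_cumin, spice_mint, spice_pepper, salt_shaker, pepper_shaker, tea_glass_2's own z axis and vertical above 0.5 rad).
It also fails if it takes over 40 s, if anything falls off the work surface, if the arm or the gripper's body presses on something with over 40 N, if the wrist force passes 120 N, or if a joint passes its speed limit or range.

## Working session

There is one attempt and no reset: what is moved stays moved. The work goes in short steps, Python scripts to look and compute and a tool call to move; the robot and the scene stay as the last step left them, time stands still between calls to the robot, and variables do not carry over. Pictures are saved under pics/ and viewed, at most 10 in all, crops included, and the job is handed in when it is done.

Besides the shell and the picture viewer there is one more tool, called as name([rows], argument=value, ...), one row to a line, values as JSON. move_arm: Moves the arm, as the interface text tells. Its arguments: {"type":"object","properties":{"series":{"type":"array","items":{"type":"array","items":{"type":"array","items":{"type":"number"}}}},"squeeze":{"type":"number"}},"required":["series"]}

```bash
mkdir -p pics; cat > h.py <<'E'
import numpy as np, cv2
from workcell import get_state, grab_frame, close_job, nose_length
def snap(name, fn=None):
    f=grab_frame(name)
    if fn: cv2.imwrite('pics/'+fn, f['image'][:,:,::-1])
    return f
def K(f):
    F=f['image'].shape[0]/2/np.tan(np.radians(f['vertical_fov'])/2)
    return np.array([[F,0,f['cx']],[0,F,f['cy']],[0,0,1.]]), np.array([f['k1'],0,0,0,0.])
def ray(f,u,v):
    k,d=K(f); p=cv2.undistortPoints(np.array([[[u,v]]],float),k,d)[0,0]
    R=cv2.Rodrigues(np.array(f['rvec'],float))[0]; t=np.array(f['tvec'],float).ravel()
    return -R.T@t, R.T@np.array([p[0],p[1],1.])
def pt(f,u,v):   # by depth
    o,d=ray(f,u,v); return o+d*f['depth'][int(round(v)),int(round(u))]
def onz(f,u,v,z):
    o,d=ray(f,u,v); return o+d*(z-o[2])/d[2]
def proj(f,P):
    k,d=K(f); return cv2.projectPoints(np.array(P,float).reshape(-1,1,3),np.array(f['rvec'],float),np.array(f['tvec'],float),k,d)[0].reshape(-1,2)
E
python3 - <<'E'
from h import *
import pickle
for n in ['scene','top']:
    f=snap(n,n+'0.png'); pickle.dump(f,open(n+'0.pkl','wb')); print(n,f['vertical_fov'],f['k1'],ray(f,280,210))
print(get_state()); print(nose_length)
E
```

```text
scene 42.04907324652872 -0.013474130298874948 (array([-0.01993216, -0.28244157,  0.80222786]), array([ 0.5978181 ,  0.28066261, -0.75102568]))
top 42.4635370422793 -0.11976701171748191 (array([ 0.2917562 , -0.01715838,  1.10468285]), array([ 0.21587641, -0.01000399, -0.97664092]))
{'time_s': 0.1, 'qpos': array([ 1.08933537e+00,  3.08933936e-01,  1.63503622e+00,  3.95033635e-08,
        1.19972096e+00, -6.97168479e-02]), 'qvel': array([-0.00107512, -0.00361612, -0.00121675,  0.00061113,  0.00010953,
       -0.00095115]), 'tau': array([-8.68707484e-04, -4.16408157e+01, -2.77643716e+01, -9.95044115e-05,
        3.96597519e-03, -3.16618105e-05]), 'ee_pos': array([0.24984264, 0.57213332, 0.25216288]), 'orientation': array([-2.85527488e-04,  2.04420772e-01,  9.78882550e-01, -1.00963229e-03]), 'ft_force': array([-1.08400898, -0.2214981 ,  0.19634184]), 'moment': array([ 0.00459643, -0.02630536, -0.02900577]), 'grasp_force': 0.0, 'finger_gap': 0.08557560861435219}
0.022
```

View pics/scene0.png

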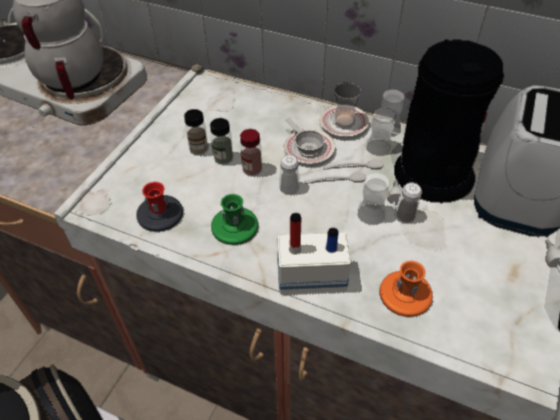

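View pics/top0.png

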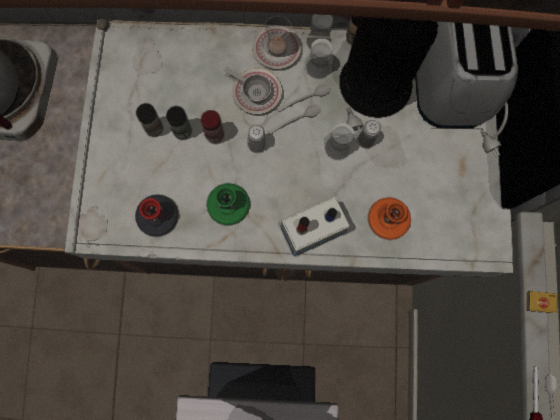

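Candidates for the red pen: pen with dark rear at scene (295,230) / top (303,226); blue pen (332,240) / (331,215); the red-lidded jar (250,140) is not a pen. Candidates for the cap: red on dark foot at scene (154,195) / top (150,210), green (232,210), orange (410,280). I choose the red pen at (295,230) and the red cap at (154,195), and check them in one enlarged crop.

```bash
python3 - <<'E'
from h import *
import pickle
s=pickle.load(open('scene0.pkl','rb')); t=pickle.load(open('top0.pkl','rb'))
a=cv2.resize(t['image'][185:255,115:205],None,fx=4.4,fy=4.4,interpolation=cv2.INTER_CUBIC)
b=cv2.resize(t['image'][185:255,270:360],None,fx=4.4,fy=4.4,interpolation=cv2.INTER_CUBIC)
c=cv2.resize(s['image'][170:240,120:210],None,fx=4.4,fy=4.4,interpolation=cv2.INTER_CUBIC)
d=cv2.resize(s['image'][205:295,265:355],(396,308),interpolation=cv2.INTER_CUBIC)
cv2.imwrite('pics/crop.png',np.vstack([np.hstack([a,b]),np.hstack([c,d])])[:600,:,::-1])
print('cap rough',onz(t,150,209,.071),onz(s,154,188,.071))
print('pen',onz(t,302,223,.17),onz(s,296,216,.17))
for p in [(288,225),(340,205),(350,232),(294,250)]: print('pot',onz(t,*p,.085),pt(t,*p))
E
```

```text
cap rough [0.51026294 0.22814639 0.071     ] [0.5173098  0.22738183 0.071     ]
pen [ 0.47672946 -0.06644813  0.17      ] [ 0.48206844 -0.07354037  0.17      ]
pot [ 0.4883975  -0.04419353  0.085     ] [ 0.48909867 -0.04428993  0.08136408]
pot [ 0.53247475 -0.14347387  0.085     ] [ 0.55343529 -0.15447278 -0.00378876]
pot [ 0.48018802 -0.16368625  0.085     ] [ 0.49638269 -0.17627951 -0.00263608]
pot [ 0.44057229 -0.05749537  0.085     ] [ 0.44262489 -0.05805173  0.07093564]
```

View pics/crop.png

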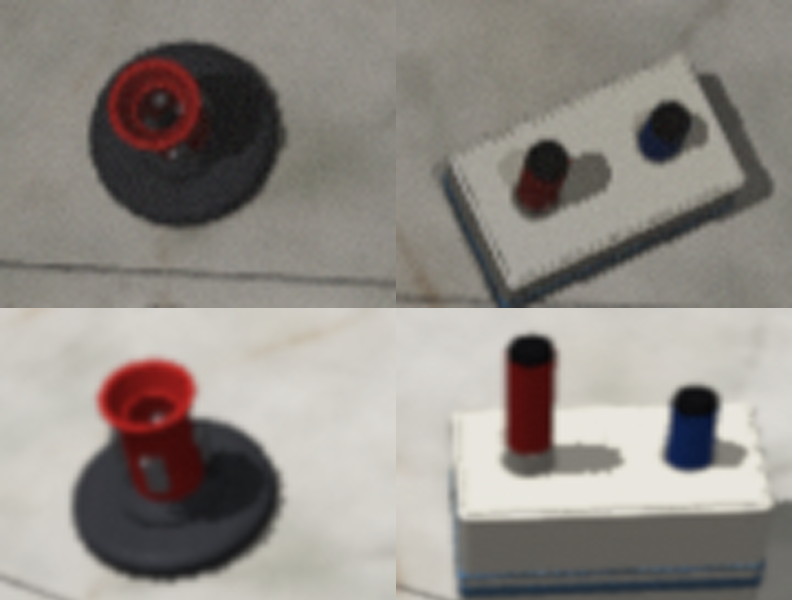

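The crop confirms the choice: red pen with black rear top at about top px (303.5,221), red cap mouth on the dark steel foot at top px (149.4,208.3) and scene px (153.3,189.4), pot corners at (281,221), (335,197), (348,226), (296,251).

```bash
python3 - <<'E'
from h import *
import pickle
s=pickle.load(open('scene0.pkl','rb')); t=pickle.load(open('top0.pkl','rb'))
print('cap',onz(t,149.4,208.3,.071),onz(s,153.3,189.4,.071))
print('pen',onz(t,303.5,221,.17),onz(s,295.3,216.3,.17))
print('blue',onz(t,332,213.5,.13),onz(s,265+298/4.4,205+95/3.42,.13))
q=np.array([onz(t,*p,.085) for p in [(281.2,221),(334.8,197.1),(348.5,226.2),(295.9,251)]])
print(q,q.mean(0),np.linalg.norm(np.diff(q,axis=0),axis=1)); e=q[1]-q[0]+q[2]-q[3]; print('long axis deg',np.degrees(np.arctan2(e[1],e[0])))
for n,(u,v),z in [('redlid',(211,118),.1),('pepper lid',(177,115),.1),('cumin',(147,112),.1),('salt',(257,132),.08)]: print(n,onz(t,u,v,z))
from scipy.spatial.transform import Rotation as R
o=get_state()['orientation']; print(R.from_quat(o,scalar_first=True).as_matrix().round(3))
E
```

```text
cap [0.51161569 0.22947797 0.071     ] [0.51374361 0.22660493 0.071     ]
pen [ 0.48044204 -0.06897239  0.17      ] [ 0.48108379 -0.07280284  0.17      ]
blue [ 0.50505063 -0.12336796  0.13      ] [ 0.50513544 -0.12715296  0.13      ]
[[ 0.4956135  -0.03082283  0.085     ]
 [ 0.54777749 -0.13306021  0.085     ]
 [ 0.49138605 -0.16062292  0.085     ]
 [ 0.43882183 -0.0611761   0.085     ]] [ 0.49339972 -0.09642051  0.085     ] [0.11477615 0.06276701 0.11248408]
long axis deg -62.55857392398002
redlid [0.69469874 0.11750791 0.1       ]
pepper lid [0.69834321 0.18612284 0.1       ]
cumin [0.70250091 0.24741319 0.1       ]
salt [0.67664978 0.02529449 0.08      ]
[[-0.916  0.4   -0.001]
 [ 0.4    0.916 -0.002]
 [ 0.    -0.002 -1.   ]]
```

move_arm([
  [[0.115,-0.32,0.01,0,0,-20,1],[0.115,-0.32,0.01,0,0,-20,1],[0.115,-0.32,0.01,0,0,-20,1],[0.115,-0.32,0.01,0,0,-20,1],[0.115,-0.32,0.01,0,0,-20,1],[0.115,-0.32,0.01,0,0,-20,1],[0.115,-0.32,0.01,0,0,-20,1],[0.115,-0.32,0.01,0,0,-20,1],[0.115,-0.32,0.01,0,0,-20,1],[0.115,-0.32,0.01,0,0,-20,1],[0.115,-0.32,0.01,0,0,-20,1],[0.115,-0.32,0.01,0,0,-20,1]],
], squeeze=40)

```text
time_s: 1.1
ee_pos: [0.3649, 0.2538, 0.2632]
orientation: [-0.0, 0.371, 0.929, 0.0]
ft_force: [0.2, 0.4, -0.8]
finger_gap: 0.0857
grasp_force: 0.0
```

move_arm([
  [[0.116,-0.325,0.017,0,0,-20,1],[0.116,-0.325,0.017,0,0,-20,1],[0.116,-0.325,0.017,0,0,-20,1],[0.116,-0.325,0.017,0,0,-20,1],[0.116,-0.325,0.017,0,0,-20,1],[0.116,-0.325,0.017,0,0,-20,1],[0.116,-0.325,0.017,0,0,-20,1],[0.116,-0.325,0.017,0,0,-20,1],[0.116,-0.325,0.017,0,0,-20,1],[0.116,-0.325,0.017,0,0,-20,1],[0.116,-0.325,0.017,0,0,-20,1]],
])

```text
time_s: 2.02
ee_pos: [0.4814, -0.0711, 0.2797]
orientation: [-0.001, 0.527, 0.85, 0.0]
ft_force: [0.3, 0.2, 0.5]
finger_gap: 0.0855
grasp_force: 0.0
```

```bash
python3 - <<'E'
from h import *
import pickle
f=snap('wrist','w1.png'); pickle.dump(f,open('w1.pkl','wb'))
s=get_state(); print(s['ee_pos'],s['orientation'],ray(f,280,210)); print(proj(f,[[.481,-.071,.17],[.505,-.125,.13],[.4934,-.0964,.085]]))
E
```

```text
[ 0.48100723 -0.07042916  0.27962351] [-1.08000796e-03  5.26227755e-01  8.50342961e-01  1.81331358e-04] (array([0.4448854 , 0.00171913, 0.3994314 ]), array([ 0.12402788, -0.29430508, -0.94783155]))
[[286.52836298 215.18415575]
 [283.72755521 261.58717113]
 [286.33943855 213.48920698]]
```

View pics/w1.png

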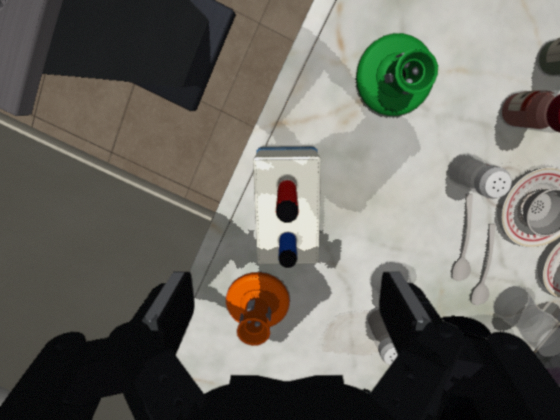

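The wrist view shows the red pen's black top at about (287.5,211), blue pen top at (288,256), pot edges vertical in the picture (yaw aligned), about 4 px off prediction.

```bash
python3 - <<'E'
from h import *
import pickle
f=pickle.load(open('w1.pkl','rb')); im=f['image'].astype(int)
# black rear discs by code (dark pixels on pot neighbourhood)
for n,(x0,x1,y0,y1),z in [('red',(270,305,195,228),.17),('blue',(272,305,238,272),.13)]:
    m=(im[y0:y1,x0:x1].max(2)<40).astype(np.uint8); k,l,st,c=cv2.connectedComponentsWithStats(m); i=1+np.argmax(st[1:,4]); u,v=c[i]+[x0,y0]; print(n,st[i],u,v,onz(f,u,v,z))
q=np.array([onz(f,*p,.085) for p in [(256,159),(319,158),(319,263),(257,263)]]); print(q.mean(0)); e=q[1]-q[0]+q[2]-q[3]; print('pot x deg',np.degrees(np.arctan2(e[1],e[0])),np.degrees(np.arctan2(*(q[3]-q[0]+q[2]-q[1])[[1,0]])))
print('cap',proj(f,[.513,.228,.071]))
E
```

```text
red [  7   6  20  21 347] 286.5619596541787 210.73487031700287 [ 0.4794771  -0.06788311  0.17      ]
blue [  7  12  18  17 241] 287.33609958506224 258.18672199170123 [ 0.50640623 -0.12044632  0.13      ]
[ 0.49470356 -0.09579973  0.085     ]
pot x deg 26.88849747960874 -63.218077012833845
cap [[471.85139705 -97.01156683]]
```

move_arm([
  [[-0.001,0.002,-0.03,0,0,0,1],[-0.001,0.002,-0.06,0,0,0,1],[-0.001,0.002,-0.09,0,0,0,1],[-0.001,0.002,-0.12,0,0,0,1],[-0.001,0.002,-0.143,0,0,0,1],[-0.001,0.002,-0.143,0,0,0,0],[-0.001,0.002,-0.143,0,0,0,-1],[-0.001,0.002,-0.143,0,0,0,-1],[-0.001,0.002,-0.143,0,0,0,-1],[-0.001,0.002,-0.143,0,0,0,-1],[-0.001,0.002,-0.143,0,0,0,-1],[-0.001,0.002,-0.143,0,0,0,-1]],
], squeeze=60)

```text
time_s: 3.07
ee_pos: [0.4816, -0.0706, 0.1391]
orientation: [0.002, 0.527, 0.85, 0.001]
ft_force: [-1.2, 0.5, 6.7]
finger_gap: 0.0167
grasp_force: 58.3
```

move_arm([
  [[0,0,0.02,0,0,0,-1],[0,0,0.045,0,0,0,-1],[0,0,0.075,0,0,0,-1],[0,0,0.105,0,0,0,-1],[0,0,0.125,0,0,0,-1],[0,0,0.13,0,0,0,-1],[0,0,0.13,0,0,0,-1],[0,0,0.13,0,0,0,-1],[0,0,0.13,0,0,0,-1]],
])

```text
time_s: 3.82
ee_pos: [0.4788, -0.07, 0.2652]
orientation: [-0.002, 0.527, 0.85, -0.001]
ft_force: [0.0, 0.7, -0.9]
finger_gap: 0.0168
grasp_force: 59.5
```

```bash
python3 - <<'E'
from h import *
import pickle
s=get_state(); print(s['ee_pos'],s['orientation'],s['ft_force'],s['moment'],s['finger_gap'])
f=snap('scene'); g=snap('top'); pickle.dump((f,g),open('l1.pkl','wb'))
e=s['ee_pos']; P=[e+[0,0,-.003],e+[0,0,-.125]]; p=proj(f,P); print(p,proj(g,P))
u,v=p.mean(0).astype(int); a=cv2.resize(f['image'][v-50:v+50,u-65:u+65],None,fx=6,fy=6,interpolation=cv2.INTER_CUBIC); print(u-65,v-50)
cv2.imwrite('pics/l1.png',a[:,:,::-1])
E
```

```text
[ 0.47876926 -0.06998976  0.26515418] [-1.85658998e-03  5.26989745e-01  8.49869402e-01 -6.01093434e-04] [ 0.00273465  0.66522196 -0.89748938] [0.05624557 0.00168319 0.02743497] 0.016802703816730394
[[293.41754896 173.81207693]
 [292.88140846 229.20053383]] [[307.67815607 210.78056169]
 [303.0104979  225.13652886]]
228 151
```

View pics/l1.png

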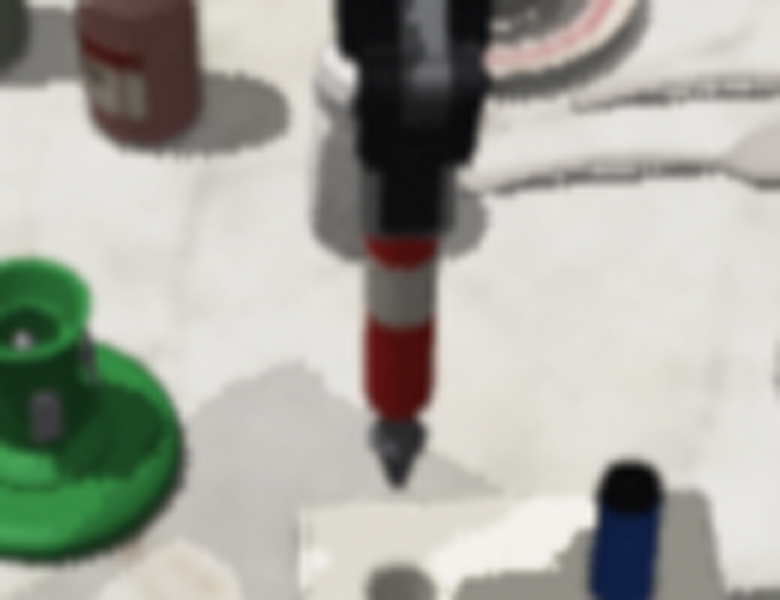

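The pen is firmly held and upright, nose tip at about scene px (294,232), 129 mm below the TCP; the blue pen is still in the pot.

move_arm([
  [[0.003,0.03,0,0,0,0,-1],[0.007,0.065,0,0,0,0,-1],[0.011,0.1,0,0,0,0,-1],[0.015,0.135,0,0,0,0,-1],[0.018,0.17,0,0,0,0,-1],[0.022,0.205,0,0,0,0,-1],[0.026,0.24,0,0,0,0,-1],[0.03,0.27,0,0,0,0,-1],[0.032,0.29,-0.01,0,0,0,-1],[0.032,0.299,-0.03,0,0,0,-1],[0.032,0.299,-0.04,0,0,0,-1],[0.032,0.299,-0.04,0,0,0,-1]],
])

```text
time_s: 4.92
ee_pos: [0.5092, 0.228, 0.2227]
orientation: [-0.003, 0.526, 0.85, -0.004]
ft_force: [-0.2, 0.1, -1.1]
finger_gap: 0.0163
grasp_force: 59.5
```

```bash
python3 - <<'E'
from h import *
import pickle
f=snap('scene'); g=snap('top'); w=snap('wrist'); s=get_state(); print(s['ee_pos'],s['orientation'],s['ft_force']); e=s['ee_pos']; pickle.dump((f,g,w,e),open('c1.pkl','wb'))
P=[e+[0,0,-.129],[.512,.230,.071],[e[0],e[1],.071]]; out=[]
for h in (f,g,w):
    p=proj(h,P); print(p.round(1))
    u,v=p[:2].mean(0).astype(int); u=int(np.clip(u,33,527)); v=int(np.clip(v,50,370)); print('crop',u-33,v-50); out.append(cv2.resize(h['image'][v-50:v+50,u-33:u+33],None,fx=4,fy=6 and 4,interpolation=cv2.INTER_CUBIC))
cv2.imwrite('pics/c1.png',np.hstack(out)[:,:,::-1])
E
```

```text
[0.51216076 0.22778621 0.2270487 ] [-1.51133672e-04  5.27304792e-01  8.49676052e-01 -4.90543126e-04] [-0.04847139  0.28375518  0.19639446]
[[149.5 179.5]
 [151.2 189.5]
 [152.3 189.8]]
crop 117 134
[[147.3 205. ]
 [149.2 208.1]
 [150.3 208.1]]
crop 115 156
[[288.4 207.9]
 [289.3 195.8]
 [288.3 198.1]]
crop 255 151
```

View pics/c1.png

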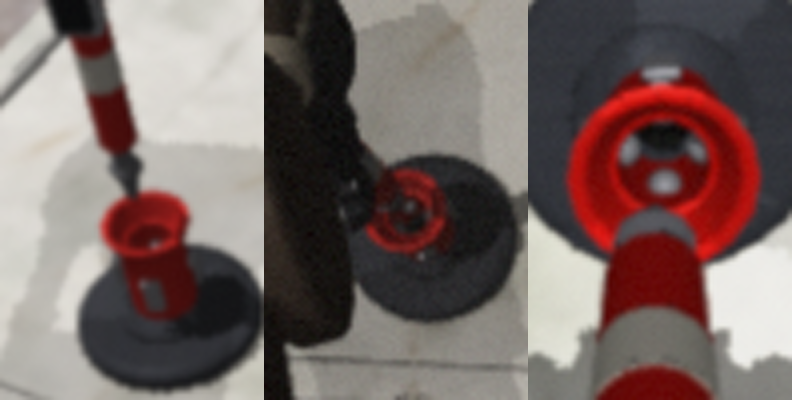

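The nose tip stands just above the cap: scene px nose (149.1,181.9), mouth (153.1,189.1); wrist px nose (~287.2,202.5), mouth (288.6,194.4). I solve for the offset mouth − nose.

```bash
python3 - <<'E'
from h import *
import pickle
from scipy.optimize import least_squares
f,g,w,e=pickle.load(open('c1.pkl','rb'))
n0=e+[0,0,-.129]
def tri(obs):
    return least_squares(lambda P: np.concatenate([proj(h,P)[0]-o for h,o in obs]),n0,x_scale=.01)
a=tri([(f,(149.1,181.9)),(w,(287.2,202.5))]); b=tri([(f,(153.1,189.1)),(w,(288.6,194.4))])
print(a.x,a.fun,b.x,b.fun,b.x-a.x,'nose-e',a.x-e)
print('wrist@z',onz(w,288.6,194.4,.071),[onz(w,287.2,202.5,z) for z in(.098,.094)])
print('scene@z',onz(f,153.1,189.1,.071),[onz(f,149.1,181.9,z) for z in(.098,.094)])
# wrist zoom
cv2.imwrite('pics/w2.png',cv2.resize(w['image'][165:245,235:345],(770,560),interpolation=cv2.INTER_CUBIC)[:,:,::-1])
E
```

```text
[0.51027997 0.22958892 0.09212383] [-0.4017781   0.29630251  0.11538727  0.19109069] [0.5118426  0.22989463 0.06905971] [-1.66326077  1.18445051  0.49647161  0.83517389] [ 0.00156264  0.00030571 -0.02306412] nose-e [-0.00188079  0.00180271 -0.13492487]
wrist@z [0.51086341 0.23087444 0.071     ] [array([0.50931128, 0.23134332, 0.098     ]), array([0.50986514, 0.2302192 , 0.094     ])]
scene@z [0.514244   0.22736896 0.071     ] [array([0.50681793, 0.22509783, 0.098     ]), array([0.50980986, 0.22798064, 0.094     ])]
```

View pics/w2.png

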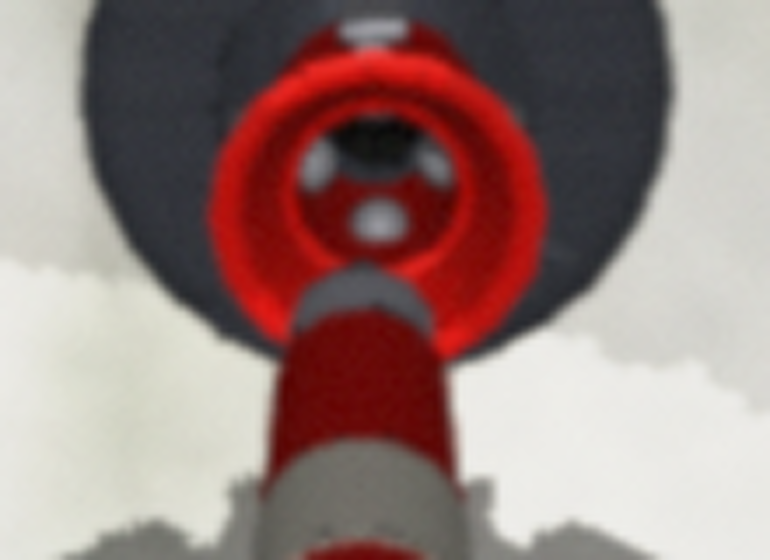

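move_arm([
  [[0.0015,0.0005,0,0,0,0,-1],[0.0015,0.0005,-0.01,0,0,0,-1],[0.0015,0.0005,-0.02,0,0,0,-1],[0.0015,0.0005,-0.03,0,0,0,-1],[0.0015,0.0005,-0.037,0,0,0,-1],[0.0015,0.0005,-0.044,0,0,0,-1],[0.0015,0.0005,-0.044,0,0,0,-1],[0.0015,0.0005,-0.044,0,0,0,-1]],
], squeeze=80)

```text
time_s: 5.73
ee_pos: [0.5132, 0.2291, 0.1823]
orientation: [-0.001, 0.527, 0.85, -0.001]
ft_force: [0.1, -0.3, 0.1]
finger_gap: 0.0163
grasp_force: 77.9
```

```bash
python3 - <<'E'
from h import *
import pickle
f=snap('scene'); w=snap('wrist'); s=get_state(); print(s['ee_pos'],s['orientation'],s['ft_force'],s['moment'])
a=cv2.resize(f['image'][130:230,117:217],(400,400),interpolation=cv2.INTER_CUBIC);b=cv2.resize(w['image'][150:250,240:340],(400,400),interpolation=cv2.INTER_CUBIC)
cv2.imwrite('pics/c2.png',np.hstack([a,b])[:,:,::-1])
E
```

```text
[0.51399949 0.22943852 0.18351997] [2.00828077e-04 5.26834501e-01 8.49967829e-01 2.42248532e-04] [0.21799363 0.03539461 0.29287811] [ 0.03829806 -0.04576353 -0.01432186]
```

View pics/c2.png

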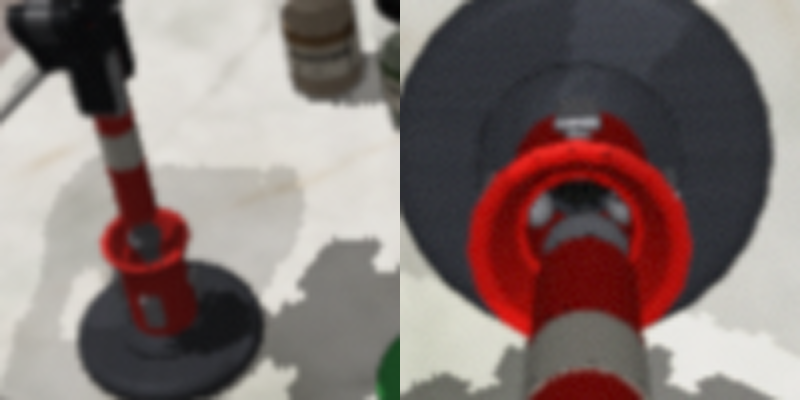

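The nose is in the mouth, centred in both views (wrist: pen at 586 vs. ring centre 581), with no contact force. Continuing down.

move_arm([
  [[0,0,-0.006,0,0,0,-1],[0,0,-0.012,0,0,0,-1],[0,0,-0.018,0,0,0,-1],[0,0,-0.02,0,0,0,-1],[0,0,-0.02,0,0,0,-1]],
], squeeze=80)

```text
time_s: 6.25
ee_pos: [0.5129, 0.229, 0.162]
orientation: [-0.001, 0.527, 0.85, -0.001]
ft_force: [-0.2, -0.4, -1.4]
finger_gap: 0.0162
grasp_force: 77.9
```

move_arm([
  [[0,0,-0.003,0,0,0,-1],[0,0,-0.006,0,0,0,-1],[0,0,-0.008,0,0,0,-1],[0,0,-0.008,0,0,0,-1],[0,0,-0.008,0,0,0,-1]],
])

```text
time_s: 6.67
ee_pos: [0.5141, 0.2292, 0.1558]
orientation: [0.0, 0.527, 0.85, 0.0]
ft_force: [-1.6, -0.9, 3.6]
finger_gap: 0.0162
grasp_force: 78.9
```

```bash
python3 - <<'E'
from h import *
s=get_state(); print(s['ee_pos'],s['ft_force'],s['moment'])
E
```

```text
[0.51406739 0.2292091  0.15582477] [-1.6142926  -0.89333174  3.59436101] [-0.28257167  0.22048135 -0.00860213]
```

move_arm([
  [[0,0,-0.001,0,0,0,-1],[0,0,-0.002,0,0,0,-1],[0,0,-0.002,0,0,0,-1]],
])

```text
time_s: 6.92
ee_pos: [0.514, 0.2293, 0.1533]
orientation: [0.0, 0.527, 0.85, 0.0]
ft_force: [0.3, 0.7, -0.9]
finger_gap: 0.0157
grasp_force: 78.0
```

move_arm([
  [[0,0,-0.001,0,0,0,-1],[0,0,-0.002,0,0,0,-1],[0,0,-0.002,0,0,0,-1]],
])

```text
time_s: 7.17
ee_pos: [0.5128, 0.2291, 0.1499]
orientation: [-0.001, 0.527, 0.85, -0.001]
ft_force: [-0.3, 0.2, -4.7]
finger_gap: 0.0166
grasp_force: 78.0
```

move_arm([
  [[0,0,-0.001,0,0,0,-1],[0,0,-0.002,0,0,0,-1],[0,0,-0.002,0,0,0,-1]],
])

```text
time_s: 7.42
ee_pos: [0.5133, 0.2292, 0.1492]
orientation: [-0.0, 0.527, 0.85, -0.0]
ft_force: [-1.6, -0.6, 0.7]
finger_gap: 0.0164
grasp_force: 78.2
```

The push dropped (−4.7 N pull), so the clip has snapped. I keep pressing onto the pad.

move_arm([
  [[0,0,-0.001,0,0,0,-1],[0,0,-0.002,0,0,0,-1],[0,0,-0.002,0,0,0,-1],[0,0,-0.002,0,0,0,-1]],
])

```text
time_s: 7.75
ee_pos: [0.5136, 0.2292, 0.1476]
orientation: [-0.0, 0.527, 0.85, -0.0]
ft_force: [-2.8, -0.6, 4.4]
finger_gap: 0.0164
grasp_force: 78.7
```

move_arm([
  [[0,0,-0.001,0,0,0,-1],[0,0,-0.002,0,0,0,-1],[0,0,-0.002,0,0,0,-1],[0,0,-0.002,0,0,0,-1]],
])

```text
time_s: 8.08
ee_pos: [0.5137, 0.2292, 0.1458]
orientation: [-0.0, 0.527, 0.85, -0.0]
ft_force: [-3.1, -1.1, 5.7]
finger_gap: 0.0161
grasp_force: 79.0
```

move_arm([
  [[0,0,-0.001,0,0,0,-1],[0,0,-0.0015,0,0,0,-1],[0,0,-0.0015,0,0,0,-1],[0,0,-0.0015,0,0,0,-1]],
])

```text
time_s: 8.42
ee_pos: [0.5138, 0.2293, 0.1446]
orientation: [-0.0, 0.527, 0.85, -0.0]
ft_force: [-2.7, -0.9, 7.4]
finger_gap: 0.0163
grasp_force: 79.3
```

move_arm([
  [[0,0,-0.001,0,0,0,-1],[0,0,-0.0015,0,0,0,-1],[0,0,-0.0015,0,0,0,-1],[0,0,-0.0015,0,0,0,-1]],
])

```text
time_s: 8.75
ee_pos: [0.514, 0.2293, 0.144]
orientation: [0.0, 0.527, 0.85, 0.0]
ft_force: [-4.6, -1.6, 11.6]
finger_gap: 0.0163
grasp_force: 79.9
```

move_arm([
  [[0,0,-0.0005,0,0,0,-1],[0,0,-0.0005,0,0,0,-1],[0,0,-0.0005,0,0,0,-1],[0,0,-0.0005,0,0,0,-1],[0,0,-0.0005,0,0,0,-1],[0,0,-0.0005,0,0,0,-1]],
])

```text
time_s: 9.25
ee_pos: [0.5141, 0.2294, 0.144]
orientation: [0.0, 0.527, 0.85, 0.0]
ft_force: [-5.2, -1.1, 13.3]
finger_gap: 0.0161
grasp_force: 80.2
```

```bash
python3 - <<'E'
from h import *
f=snap('scene'); w=snap('wrist'); s=get_state(); print(s['ee_pos'],s['orientation'],s['ft_force'],s['qvel'].round(4),s['grasp_force'])
a=cv2.resize(f['image'][130:230,117:217],(400,400),interpolation=cv2.INTER_CUBIC);b=cv2.resize(w['image'][150:250,240:340],(400,400),interpolation=cv2.INTER_CUBIC)
cv2.imwrite('pics/c3.png',np.hstack([a,b])[:,:,::-1])
E
```

```text
[0.51410706 0.2293724  0.14399109] [1.47630037e-04 5.26878565e-01 8.49940554e-01 1.07295992e-04] [-5.437762  -1.8368083 12.8147202] [ 0.0007  0.0002 -0.0017  0.0015 -0.0003 -0.0025] 80.18676280975342
```

View pics/c3.png

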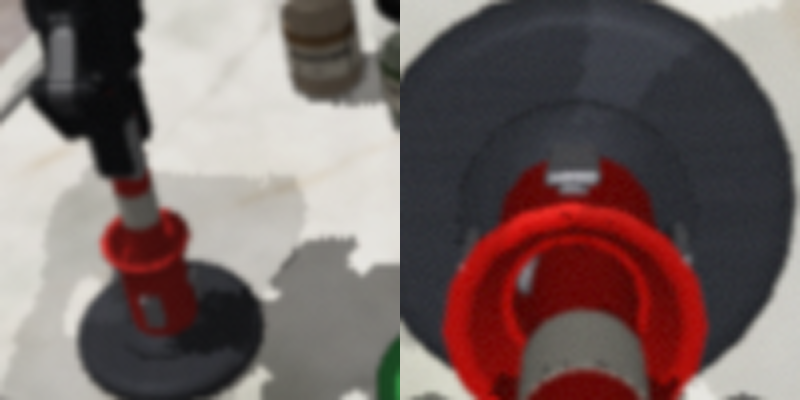

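The pen sits upright in the cap with the white band near the mouth. The TCP is 9 mm below the click height and the 13 N push is steady, so the pad should be about 5 mm down.

```bash
python3 -c "
from h import *
print(close_job())"
```

```text
the job is handed in; nothing more can be done
None
```

The job is handed in: the red pen clicked into the red cap and is still gripped at 80 N and pushed down with a steady 13 N. From the arm's travel the seal pad is about 5 mm down; the verdict was not shown, and the blue pen was still in the pot when last seen, after the red pen was lifted out.

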